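Wind up the display lift for the yellow tree

ROBOT

A 6-joint arm with a two-finger parallel gripper is mounted at the origin on the work surface. World frame = base frame: x ahead of the robot, y to its left, z up, the work surface at z = 0. Lengths are in mm, angles in rad, forces in N, time in s.
With the tool pointing down it reaches from about 275 to 750 mm from the base axis. Payload 10.2 kg.
Tool frame: the origin (TCP) lies between the finger pads; the fingertips stand 8 mm ahead of it and the grasp point (between the pads) lies 11 mm behind it; z points along the fingers, x is the direction in which the jaws open and shut, and the axes are right-handed (so a half turn about z gives the same grasp; the last joint's range is limited). The gripper opens to 85 mm and grips with 20 to 120 N. Pads are 22 mm wide; open, the fingers measure 114 mm over their backs; the gripper's body (76 mm by 85 mm) begins 54 mm behind the grasp point. The pads swing forward as they close: fully open they stand 13 mm farther back than shut.
Start: joints at [-1.397, 0.313, 1.498, -0, 1.331, -0.223], TCP at [202.884, -484.22, 239.294] pointing down, gripper open.
Joint ranges: [-2.94, 2.94], [-0.97, 2.17], [0.19, 2.56], [-1.23, 4.37], [0.02, 3.11], [-2.88, 2.88]. Speed limits (rad/s): [2.39, 2.39, 3.01, 3.14, 3.14, 3.14].

INTERFACE

Orientations are given as a unit quaternion [w, x, y, z].
In Python, from rig import sense, eyes, ctrl gives the robot as it stands.
- The arm moves only by the tool move_arm, never from a script. Its argument "rows" is a list that holds one entry, the list of rows, each a list of 5 numbers: the shift along the tool's x, y, z in mm, then the turn about the tool's z in units of 6 degrees (1.0 is 6 degrees), then the gripper command: -1 is shut, 1 is fully open, values between are in proportion. In form: [[[dx, dy, dz, roll, jaw], ...]]. A call has 1 to 12 rows; each row is the pose to reach, as a shift and turn from the pose measured when the call began, along the tool's axes at that moment; what a row does not reach only later rows make up. A row lasts 1/8 s, in which the tool goes at most 62.5 mm and 10.7 degrees, less where a joint would pass 70% of its speed; a pose out of reach is approached as far as the arm can. A call with a gripper value outside its range is refused whole. The fingers move at their own pace and stop on an object; "squeeze" is the grip in N (left out, the last holds). Time passes only in rows, so rows that repeat a pose let the fingers close. It gives the time, the measured TCP pose, the force and the opening at its end, in the units of the state.
- sense(): the state, without advancing time (a new reading comes with each control period).
- eyes.capture(name): name is "scene" or "top"; returns a dict with "color" (384x512x3 uint8, blue, green, red), "vertical_fov" (degrees; the focal length in pixels is half the picture's height over the tangent of half this angle, whatever the lens; pixels are square), "cx", "cy" (the principal point, pixels), "k1" (the pictures are not rectified: a ray, as slopes to the right and down, at radius r is drawn at 1 + k1 r^2 times it, then the intrinsics apply), "xyz" and "attitude" of the camera in the world. Camera axes: x right, y down, z forward; pixel columns grow to the right and rows downward; lengths in mm; the calibration is good to about 2 mm. A picture is of the moment at which its call begins. There is no depth.
- ctrl.finish_job(): hands the job in, once; it reports no verdict.
The state is a dict: "time_s": time; "joints": joint angles; "dq": joint speeds; "tau": joint torques, N m; "eef_pos": TCP position; "ee_rot": TCP orientation; "force": force on the tool from outside, world axes, zero at the start; "wrist_torque": the same for the moment, N m; "grip_width": opening from 0.0 (shut) to 1.0 (fully open).
Only numpy, scipy, OpenCV 4.12 (cv2) and the standard library are available. Lean on these libraries where they do the work, as an engineer would, in place of code of your own. Each camera call takes 0.05 s, during which the arm holds its last target. There are 200 camera calls.

TASK

Swing the folding orange crank handle of the display lift out until it clicks fully upright from its wheel, then wind the wheel clockwise with it until the wooden platform's top is level with the point of the red clip on the mast. Keep the yellow tree standing on the platform, leave the clip and the other goods where they are, and leave the crank latched out when you let go.

Things in the scene. Friction and masses are not known exactly. Their poses are not given: they have to be found in the camera images.
- lift: White display lift fixed to the table, foot plate 210 x 450 mm. Origin on the table under the wheel's centre, z up. The wheel's axle leans 30 deg from vertical towards -x of this frame, so the wheel face looks up and to the robot. The platform is beside it, centred at (10, -210) mm; the mast at (10, -335) mm is 212 mm high. Nothing stands above the wheel.
- wheel_centre (a point): Centre of the black spoked wheel (160 mm across, rim tube 16 mm), on the axle, 130 mm above the table; it stays put. The wheel plane passes through it square to the leaning axle. Rim, hub and spokes reach 8 mm above that plane, the crank's steel pivot lugs 36 mm.
- wheel (a joint): Wheel angle, rad: 0 at the start, grows clockwise seen looking down on the wheel, up to 12. The platform rises 6.4 mm per rad (40 mm a turn). The axle is stiff (0.3 N m) and stays where it is left. While the crank is folded (crank under about 0.4) its steel finger sits in a notch of the console and locks the wheel.
- crank (a joint): Crank handle angle, rad: 0 folded flat over the wheel, 1.571 standing out square to the wheel plane, at its stop. A spring latch resists from 1.05 to 1.3 (up to 8 N at the grip), then snaps out and holds (12 N). Pivot: 62 mm from the axle, 30 mm above the wheel plane, axis tangential. At wheel 0 it is the wheel's lowest point, and the folded handle points up the slope over the hub.
- crank_grip (a point): Point on the axis of the crank's orange sleeve, 60 mm from the pivot: the place to pinch. The sleeve, 24 mm thick, spans 28 to 91 mm from the pivot and spins freely on its rod, so the tool need not turn as the wheel goes round. Folded, its axis is 30 mm above the wheel plane, with room for fingertips on both sides. Its x axis points from pivot to free end.
- platform_top (a point): Centre of the top face of the wooden platform, 180 x 180 x 15 mm, 105 mm above the table when down. It rises straight up.
- clip_tip (a point): Point of the red clip (26 mm block, flat pointer 4 mm thick) on the aluminium mast beside the platform, at mid-thickness. Its height, 32 to 68 mm above the lowered platform's top and different each time, is the height wanted for the platform's top face. The clip slides only if pushed.
- tree_mid (a point): Yellow tree sculpture on a wooden base 120 x 90 x 35 mm, standing loose on the platform, about 190 mm tall, canopy about 120 mm across; this point is 90 mm above its underside. Its z axis is up.
- mug: White mug, 82 mm across, 95 mm tall, loose on the table; origin under its centre. A bystander.
- flask: White drinking flask with a black cap, 72 mm across, 190 mm tall, loose on the table; origin under its centre. A bystander.
- gold_tree: Small golden tree on a 70 mm square wooden base, about 120 mm tall, loose on the table; origin under its centre. A bystander.

How it is judged (in metres and radians):
On the way, in this order (a step that is already met when the one before it is completed fails the run):
1. the crank handle is swung out and latched (value of joint crank above 1.45 rad), for 0.2 s.
2. the platform has been wound up level with the clip, crank still out (z of platform_top in the frame of clip_tip between -0.004 and 0.004 m and value of joint crank above 1.3 rad), for 0.2 s.
At the end, for the whole second after the job is handed in: The platform's top face is within 4 mm of the height of the clip's point, the crank is latched out (over 1.45 rad), the wheel is at rest, and the yellow tree stands upright (within 0.1 rad) on the platform (z of platform_top in the frame of clip_tip between -0.004 and 0.004 m and value of joint crank above 1.45 rad and velocity of joint wheel between -0.1 and 0.1 rad/s and angle between tree_mid's own z axis and vertical below 0.1 rad and distance between tree_mid and platform_top below 0.12 m); the robot touches nothing.
It fails at once if the yellow tree is tipped (angle between tree_mid's own z axis and vertical above 0.3 rad).
It fails at once if the red clip is shifted along its mast (distance of clip_tip from where it was at the start of the episode above 0.006 m).
It fails at once if the mug, flask or golden tree is displaced by more than 30 mm (distance of any of mug, flask, gold_tree from where it was at the start of the episode above 0.03 m).
It also fails if it takes over 67 s, if anything falls off the work surface, if the arm or the gripper's body presses on something with over 40 N, if the wrist force passes 120 N, or if a joint passes its speed limit or range.

## Working session

There is one attempt and no reset: what is moved stays moved. The work goes in short steps, Python scripts to look and compute and a tool call to move; the robot and the scene stay as the last step left them, time stands still between calls to the robot, and variables do not carry over. Pictures are saved under pics/ and viewed, about 8 in all and at most 12, crops included, and the job is handed in when it is done.

Besides the shell and the picture viewer there is one more tool, called after "Emit:" by a JSON object that holds its "fn" and its "kwargs". move_arm: Moves the arm, as the interface text tells. Its arguments: {"type":"object","properties":{"rows":{"type":"array","items":{"type":"array","items":{"type":"array","items":{"type":"number"}}}},"squeeze":{"type":"number"}},"required":["rows"]}

```bash
mkdir -p pics; ls; cat > h.py <<'E'
from rig import sense, eyes, ctrl
import numpy as np, cv2
from scipy.spatial.transform import Rotation as R
def rot(q): return R.from_quat([q[1],q[2],q[3],q[0]]).as_matrix()
def cam(c):
    im=c["color"]; f=im.shape[0]/2/np.tan(np.radians(c["vertical_fov"])/2)
    return f,c["cx"],c["cy"],c["k1"],np.array(c["xyz"]),rot(c["attitude"])
def ray(c,u,v):
    f,cx,cy,k1,p,M=cam(c); d=np.array([(u-cx)/f,(v-cy)/f]); s=d.copy()
    for _ in range(20): s=d/(1+k1*(s@s))
    r=M@np.array([s[0],s[1],1]); return p,r/np.linalg.norm(r)
def onz(c,u,v,z):
    p,r=ray(c,u,v); return p+r*(z-p[2])/r[2]
def proj(c,P):
    f,cx,cy,k1,p,M=cam(c); q=M.T@(np.array(P)-p); s=q[:2]/q[2]; s=s*(1+k1*(s@s)); return f*s+[cx,cy]
def tri(rays):
    A=0;b=0
    for p,r in rays:
        Q=np.eye(3)-np.outer(r,r); A=A+Q; b=b+Q@p
    x=np.linalg.solve(A,b); return x,[np.linalg.norm((np.eye(3)-np.outer(r,r))@(x-p)) for p,r in rays]
E
python3 - <<'E'
from h import *
for n in("scene","top"):
    c=eyes.capture(n); cv2.imwrite(f"pics/{n}0.png",cv2.resize(c["color"],(800,600),interpolation=cv2.INTER_CUBIC))
    np.save(f"{n}0.npy",c,allow_pickle=True)
    print(n,{k:v for k,v in c.items() if k!="color"})
print(sense())
E
```

```text
pics
scene {'vertical_fov': 53.812571094736754, 'cx': 260.5019969549387, 'cy': 187.8658999828052, 'k1': -0.0886662449013441, 'xyz': array([936.58959872, 786.02842542, 953.76999781]), 'attitude': array([-0.09682679,  0.22273188,  0.89773806, -0.36753431])}
top {'vertical_fov': 53.92780185503681, 'cx': 252.65789308494232, 'cy': 196.93991969812654, 'k1': -0.044039087773458586, 'xyz': array([ 392.85103857,   82.21796652, 1229.22037782]), 'attitude': array([ 0.05659082, -0.69536663,  0.71487219, -0.0471219 ])}
{'time_s': 0.1, 'joints': array([-1.39741143e+00,  3.13403430e-01,  1.49836125e+00,  3.62767767e-05,
        1.33101275e+00, -2.23362410e-01]), 'dq': array([-0.00011812,  0.0009962 , -0.00199573,  0.00161718, -0.00186808,
       -0.00163918]), 'tau': array([ 2.15525164e-03, -4.12900579e+01, -2.60143483e+01, -2.05464089e-04,
        2.99775144e-03, -1.60848674e-05]), 'eef_pos': array([ 202.84670678, -483.9892216 ,  238.78744782]), 'ee_rot': array([-4.41359603e-04,  8.32589908e-01, -5.53889604e-01, -3.95520833e-04]), 'force': array([-0.49431106,  0.66766322,  0.27531085]), 'wrist_torque': array([0.06546898, 0.02169   , 0.00526903]), 'grip_width': 0.9992550870329706}
```

View pics/scene0.png

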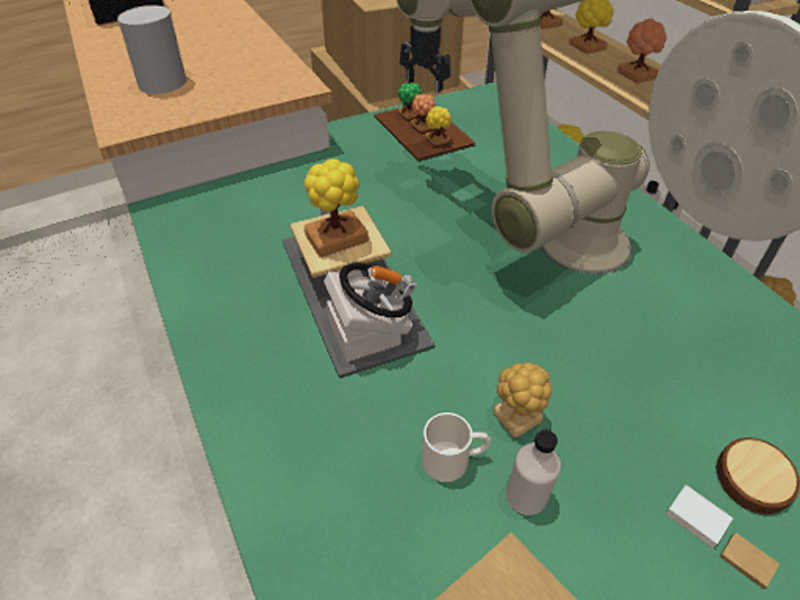

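View pics/top0.png

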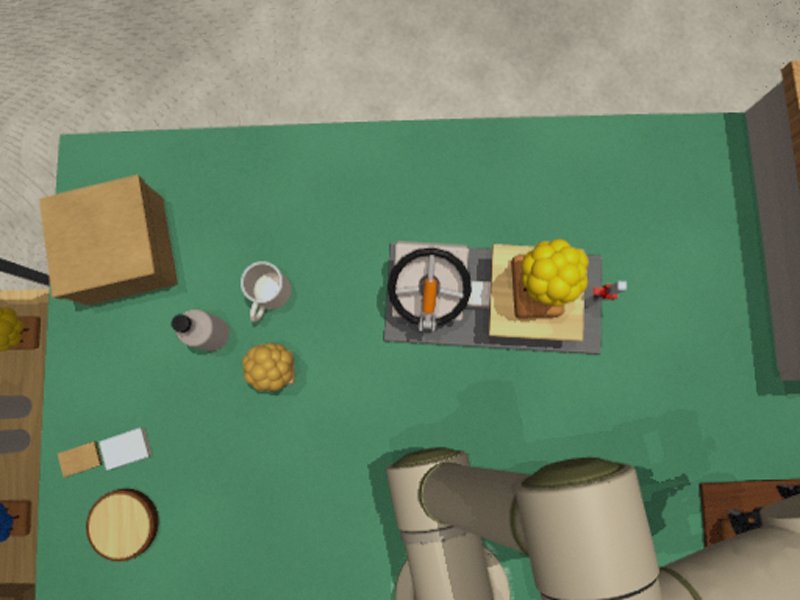

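The top view shows the lift: wheel around (430,287), platform (537,292), red clip (607,292), mast top (621,286). In the scene view the tree appears to hide the clip. I'll measure next.

```bash
python3 - <<'E'
from h import *
C={n:np.load(f"{n}0.npy",allow_pickle=True).item() for n in("scene","top")}
t=C["top"]; s=C["scene"]
def crop(c,x,y,w,h,k): return cv2.resize(c["color"][y:y+h,x:x+w],None,fx=k,fy=k,interpolation=cv2.INTER_CUBIC)
a=crop(t,240,145,165,85,4.8); b=crop(s,175,95,110,150,4)[:,:]
cv2.imwrite("pics/c1.png",a); 
def mask(c,lo,hi): return cv2.inRange(cv2.cvtColor(c["color"],cv2.COLOR_BGR2HSV),lo,hi)
for n,c in C.items():
    m=mask(c,(0,150,60),(4,255,255))|mask(c,(174,150,60),(180,255,255))
    ys,xs=np.nonzero(m); k=(xs>170)&(xs<410)&(ys>90)&(ys<240); print(n,"red",list(zip(xs[k],ys[k]))[:60])
    m=mask(c,(5,180,120),(14,255,255)); nn,l,st,ce=cv2.connectedComponentsWithStats(m)
    for i in range(1,nn):
        if st[i,4]>25: print(" orange",st[i],ce[i])
cv2.imwrite("pics/c2.png",b)
# wheel black rim top
m=mask(t,(0,0,0),(180,255,45)); m[:150]=0;m[220:]=0;m[:,:240]=0;m[:,305:]=0
cs,_=cv2.findContours(m,cv2.RETR_EXTERNAL,cv2.CHAIN_APPROX_NONE); q=max(cs,key=cv2.contourArea); e=cv2.fitEllipse(cv2.convexHull(q)); print(e,onz(t,*e[0],130),len(q))
# plate corners
for u,v in((385,341),(600,353),(602,256),(391,242)): print(onz(t,u*.64,v*.64,10))
# platform corners z105
for u,v in((490,337),(582,340),(585,250),(492,245)): print(onz(t,u*.64,v*.64,105))
E
```

```text
scene red []
 orange [237 170  20  11 112] [247.00892857 175.28571429]
top red [(np.int64(388), np.int64(182)), (np.int64(389), np.int64(182)), (np.int64(390), np.int64(182)), (np.int64(387), np.int64(183)), (np.int64(388), np.int64(183)), (np.int64(389), np.int64(183)), (np.int64(380), np.int64(184)), (np.int64(381), np.int64(184)), (np.int64(385), np.int64(184)), (np.int64(386), np.int64(184)), (np.int64(387), np.int64(184)), (np.int64(388), np.int64(184)), (np.int64(380), np.int64(185)), (np.int64(381), np.int64(185)), (np.int64(382), np.int64(185)), (np.int64(383), np.int64(185)), (np.int64(384), np.int64(185)), (np.int64(385), np.int64(185)), (np.int64(386), np.int64(185)), (np.int64(387), np.int64(185)), (np.int64(388), np.int64(185)), (np.int64(380), np.int64(186)), (np.int64(381), np.int64(186)), (np.int64(382), np.int64(186)), (np.int64(383), np.int64(186)), (np.int64(384), np.int64(186)), (np.int64(385), np.int64(186)), (np.int64(386), np.int64(186)), (np.int64(387), np.int64(186)), (np.int64(388), np.int64(186)), (np.int64(380), np.int64(187)), (np.int64(381), np.int64(187
[... 684 characters left out ...]
4(387), np.int64(189)), (np.int64(388), np.int64(189)), (np.int64(389), np.int64(189)), (np.int64(390), np.int64(189)), (np.int64(391), np.int64(189)), (np.int64(392), np.int64(189)), (np.int64(393), np.int64(189))]
((274.3957214355469, 183.71658325195312), (49.60423278808594, 53.2303352355957), 89.35029602050781) [593.26027972  29.48470402 130.        ] 261
[504.19930997 118.30574132  10.        ]
[ 466.54730963 -325.42881398   10.        ]
[ 671.42516913 -345.61257528   10.        ]
[714.80946273 100.46779471  10.        ]
[497.50969915 -85.31267415 105.        ]
[ 486.64051319 -260.97489393  105.        ]
[ 662.64028192 -279.8345      105.        ]
[677.80166733 -98.34100111 105.        ]
```

View pics/c1.png

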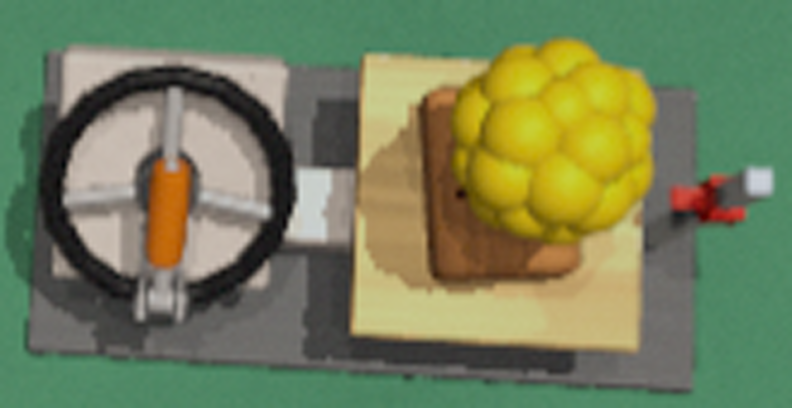

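View pics/c2.png

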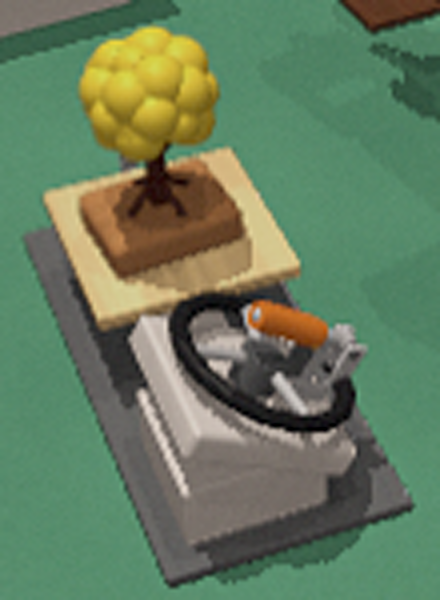

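The close crops show the clip pointer's tip at crop (674,200), i.e. top pixel (380.5,186.7). The sleeve runs up the slope over the hub, and the clip is hidden behind the canopy in the scene view. I'll triangulate the sleeve and make a rough clip estimate.

```bash
cat >> h.py <<'E'
yaw=np.radians(-4.84); L=np.array([[np.cos(yaw),-np.sin(yaw),0],[np.sin(yaw),np.cos(yaw),0],[0,0,1]])
n=L@[-.5,0,.75**.5]; u=L@[.75**.5,0,.5]; ly=L@[0,1.,0]
def orange(c,box=(240,140,310,220)):
    x0,y0,x1,y1=box; m=cv2.inRange(cv2.cvtColor(c["color"],cv2.COLOR_BGR2HSV),(5,170,90),(18,255,255)); k=np.zeros_like(m); k[y0:y1,x0:x1]=1; m*=k
    nn,l,st,ce=cv2.connectedComponentsWithStats(m); i=1+np.argmax(st[1:,4]); return ce[i],st[i]
E
python3 - <<'E'
from h import *
C={k:np.load(f"{k}0.npy",allow_pickle=True).item() for k in("scene","top")}
t=C["top"]; s=C["scene"]
a,sa=orange(t); b,sb=orange(s,(225,155,270,195)); print(a,sa,b,sb)
x,e=tri([ray(t,*a),ray(s,*b)]); print("grip",x,e,"C est",x-30*n+2*u)
for C0 in([593.3,29.5,130],[591.5,29.3,130]):
    C0=np.array(C0); print("pred grip",C0+30*n-2*u)
    base=np.array([C0[0],C0[1],0])
    for h in(0,137,155,173,212): 
        p=proj(t,base+L@[10,-335,h]); q=proj(t,base+L@[10,-310,h]); print(h,"mast",p,"crop",(p-[240,145])*4.8, "tip@-310 crop",(q-[240,145])*4.8,"scene",proj(s,base+L@[10,-310,h])*800/512)
E
```

```text
[274.41290323 189.29677419] [271 178   9  23 155] [246.84962406 175.47368421] [237 170  20  12 133]
grip [571.57425562  31.41449397 159.92330026] [np.float64(0.04803744209573306), np.float64(0.04803744209564726)] C est [588.24664325  30.00275218 134.94253815]
pred grip [576.62761237  30.91174179 154.98076211]
0 mast [374.39849052 193.42134007] crop [645.11275451 232.42243235] tip@-310 crop [608.81697661 230.41670718] scene [328.14368736 244.94375061]
137 mast [388.48149847 186.18373603] crop [712.71119268 197.68193293] tip@-310 crop [672.05386234 195.42507102] scene [323.2494376  199.85447716]
155 mast [390.58850618 185.10006209] crop [722.82482964 192.48029803] tip@-310 crop [681.51673516 190.18527112] scene [322.56258259 193.46785821]
173 mast [392.76443937 183.98070991] crop [733.26930898 187.10740757] tip@-310 crop [691.28968462 184.77278709] scene [321.86494638 186.96568467]
212 mast [397.73197771 181.4244157 ] crop [757.11349302 174.83719536] tip@-310 crop [713.6028602  172.41146313] scene [320.31549646 172.46826197]
pred grip [574.82761237  30.71174179 154.98076211]
0 mast [374.49898141 193.95902895] crop [645.59511074 235.00333896] tip@-310 crop [609.29216345 232.99740662] scene [328.78598222 244.67673698]
137 mast [388.59772475 186.78509968] crop [713.26907882 200.56847846] tip@-310 crop [672.60277606 198.31153306] scene [323.93934249 199.59254901]
155 mast [390.7071562  185.71091891] crop [723.39434975 195.41241078] tip@-310 crop [682.07699737 193.11732491] scene [323.25920604 193.20694736]
173 mast [392.88561155 184.60136123] crop [733.85093543 190.08653391] tip@-310 crop [691.86175418 187.75188159] scene [322.56840317 186.70588464]
212 mast [397.85898094 182.06739208] crop [757.72310849 177.923482  ] tip@-310 crop [714.2022204  175.49778682] scene [321.0341637  172.21121038]
```

Emit:
{"fn": "move_arm", "kwargs": {"rows": [[[-50,-40,-60,1,0.2],[-100,-80,-91,2,0.2],[-150,-120,-91,3,0.2],[-200,-160,-91,4,0.2],[-250,-200,-91,4.58,0.2],[-300,-240,-91,4.58,0.2],[-350,-280,-91,4.58,0.2],[-417,-334,-91,4.58,0.2],[-417,-334,-91,4.58,0.2],[-417,-334,-91,4.58,0.2],[-417,-334,-91,4.58,0.2],[-417,-334,-91,4.58,0.2]]], "squeeze": 30}}

```text
time_s: 1.6
eef_pos: [349.7, 28.3, 330.3]
ee_rot: [0.0, -0.676, 0.737, 0.001]
force: [0.7, -0.8, 1.4]
grip_width: 0.596
```

Emit:
{"fn": "move_arm", "kwargs": {"rows": [[[-5,-56,10,0,0.2],[-11,-112,40,0,0.2],[-16,-168,80,0,0.2],[-21.7,-223.8,115,0,0.2],[-21.7,-223.8,115,0,0.2],[-21.7,-223.8,115,0,0.2]]]}}

```text
time_s: 2.35
eef_pos: [574.4, 29.4, 215.1]
ee_rot: [-0.0, -0.675, 0.738, 0.001]
force: [0.3, 0.3, -0.0]
grip_width: 0.598
```

```bash
python3 - <<'E'
from h import *
c=eyes.capture("scene"); t=eyes.capture("top")
a=cv2.resize(c["color"][80:240,170:300],None,fx=3.5,fy=3.5,interpolation=cv2.INTER_CUBIC); b=cv2.resize(t["color"][110:270,230:330],None,fx=3.5,fy=3.5,interpolation=cv2.INTER_CUBIC)
cv2.imwrite("pics/hov.png",np.hstack([a,b[:a.shape[0]]])[:600,:800]); print(sense()["eef_pos"])
E
```

```text
[574.11782822  29.98896526 216.74572287]
```

View pics/hov.png

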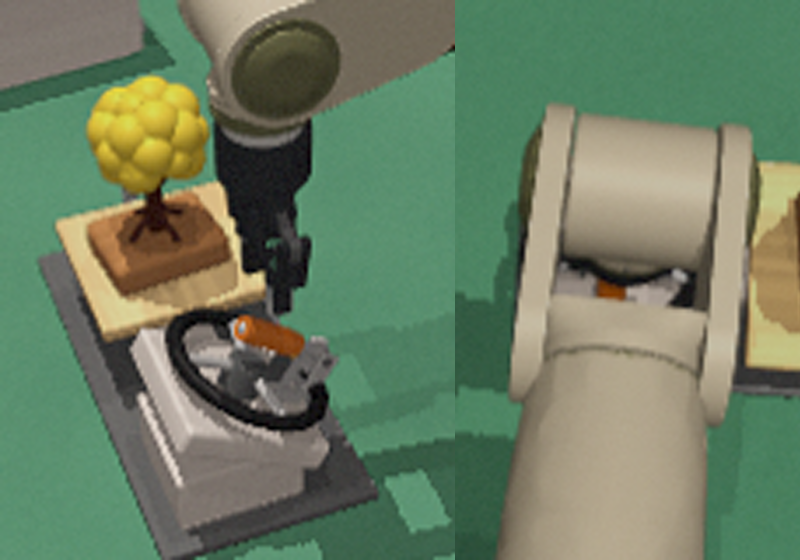

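The gripper hovers above the sleeve and nothing else is nearby. Next I descend and pinch.

Emit:
{"fn": "move_arm", "kwargs": {"rows": [[[-1,0,25,0,0.2],[-1,0,50,0,0.2],[-1,0,67,0,0.2],[-1,0,67,0,0.2],[-1,0,67,0,0.2],[-1,0,67,0,-1],[-1,0,67,0,-1],[-1,0,67,0,-1],[-1,0,67,0,-1],[-1,0,67,0,-1],[-1,0,67,0,-1]]], "squeeze": 30}}

```text
time_s: 3.82
eef_pos: [574.9, 31.8, 150.6]
ee_rot: [0.002, -0.676, 0.737, -0.001]
force: [1.6, 3.8, 1.8]
grip_width: 0.268
```

Emit:
{"fn": "move_arm", "kwargs": {"rows": [[[0,0,0,0,-1],[0,6,-8.6,0,-1],[0,13.4,-16,0,-1],[0,22,-22,0,-1],[0,31.4,-26.4,0,-1],[0,41.5,-29.1,0,-1],[0,52,-30,0,-1],[0,52,-30,0,-1]]], "squeeze": 50}}

```text
time_s: 4.82
eef_pos: [522.6, 36.5, 180.9]
ee_rot: [0.003, -0.676, 0.737, -0.001]
force: [3.7, 4.0, -15.9]
grip_width: 0.262
```

Emit:
{"fn": "move_arm", "kwargs": {"rows": [[[0,5,1,0,-1],[0,10.4,2,0,-1],[0,15.5,4,0,-1],[0,20.5,5.5,0,-1],[0,25,8,0,-1],[0,30,10,0,-1],[0,34,12.5,0,-1],[0,34,12.5,0,-1]]]}}

```text
time_s: 5.82
eef_pos: [491.4, 39.2, 174.5]
ee_rot: [0.007, -0.676, 0.737, -0.006]
force: [-5.7, 5.7, 26.7]
grip_width: 0.25
```

```bash
python3 - <<'E'
from h import *
c=eyes.capture("scene"); 
a=cv2.resize(c["color"][80:240,170:300],None,fx=3.75,fy=3.75,interpolation=cv2.INTER_CUBIC)
cv2.imwrite("pics/open.png",a); s=sense(); print(s["eef_pos"],s["force"])
C=np.array([591.5,29.8,130]); 
for aa in(70,80,90):
    q=np.radians(aa); pv=C-62*u+30*n; print(aa,pv+60*(np.cos(q)*u+np.sin(q)*n), (proj(c,pv)-[170,80])*3.75,(proj(c,pv+95*(np.cos(q)*u+np.sin(q)*n))-[170,80])*3.75)
E
```

```text
[491.2742607   39.22527086 174.45525529] [-6.49805488  4.84265096 27.72765302]
70 [512.66963367  36.47499611 184.06922729] [342.76719826 372.93165666] [363.15459131 283.01383603]
80 [502.6033386   37.32736409 181.36231936] [342.76719826 372.93165666] [381.25382969 282.11846472]
90 [493.15834669  38.12712296 176.94228634] [342.76719826 372.93165666] [397.87033364 284.10338486]
```

View pics/open.png

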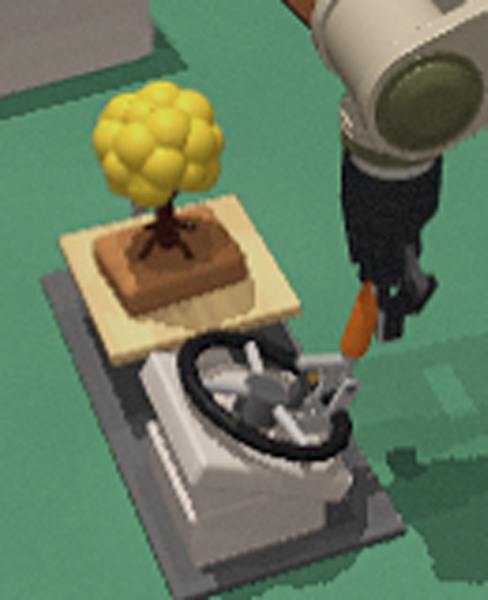

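```bash
python3 - <<'E'
from h import *
c=eyes.capture("scene")
a=cv2.resize(c["color"][130:195,235:295],None,fx=9,fy=9,interpolation=cv2.INTER_CUBIC)
cv2.imwrite("pics/open2.png",a); s=sense(); p=s["eef_pos"]; M=rot(s["ee_rot"])
for d in([0,0,8],[11,11,8],[11,-11,8],[-11,11,8],[-11,-11,8],[0,0,-11]): print(d,(proj(c,p+M@d)-[235,130])*9)
m=cv2.inRange(cv2.cvtColor(c["color"],cv2.COLOR_BGR2HSV),(5,170,90),(18,255,255)); ys,xs=np.nonzero(m[130:195,235:295]); P=np.c_[xs,ys].astype(float)
print(len(P),(P.mean(0)+.5)*9, cv2.minAreaRect(((P+.5)*9).astype(np.float32)))
C=np.array([591.5,29.8,130]); pv=C-62*u+30*n
for aa in(65,75,90):
    q=np.radians(aa); print(aa,[((proj(c,pv+k*(np.cos(q)*u+np.sin(q)*n))-[235,130])*9).round() for k in(0,28,60,91)])
E
```

```text
[0, 0, 8] [325.35067086 335.3847369 ]
[11, 11, 8] [341.16973446 307.97535933]
[11, -11, 8] [283.20378128 323.42123156]
[-11, 11, 8] [367.77022379 347.43194822]
[-11, -11, 8] [309.24492673 363.29114589]
[0, 0, -11] [327.84495893 293.66623468]
116 [282.49137931 327.25862069] ((287.1000061035156, 317.70001220703125), (62.613101959228516, 176.4551239013672), 18.43494987487793)
65 [array([238., 445.]), array([245., 385.]), array([254., 314.]), array([263., 242.])]
75 [array([238., 445.]), array([258., 383.]), array([282., 310.]), array([306., 237.])]
90 [array([238., 445.]), array([276., 384.]), array([320., 312.]), array([364., 241.])]
```

View pics/open2.png

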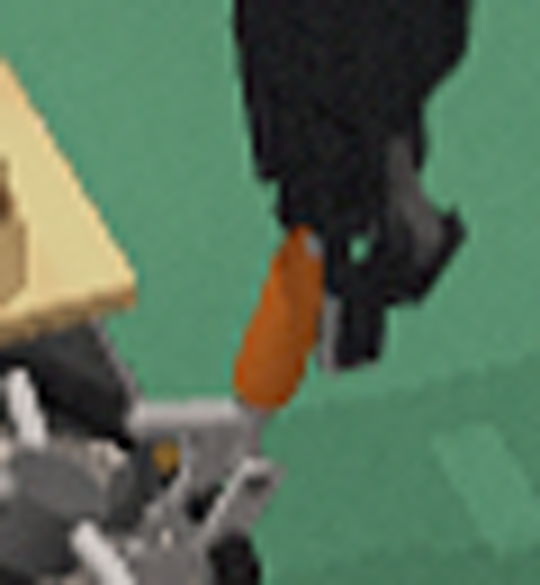

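The crank stands at about 74° and isn't latched. The pads have slipped to the sleeve's edge, since the sleeve axis in the picture, (262,400)-(305,235), lies left of the fingers. I'll open, recentre 18 mm in +x and regrip harder.

Emit:
{"fn": "move_arm", "kwargs": {"rows": [[[0,0,0,0,0.2],[0,0,0,0,0.2],[0,0,-2,0,0.2],[1,-10,-2,0,0.2],[1,-19,-2,0,0.2],[1,-19,-2,0,0.2],[1,-19,-2,0,-1],[1,-19,-2,0,-1],[1,-19,-2,0,-1],[1,-19,-2,0,-1],[1,-19,-2,0,-1],[1,-19,-2,0,-1]]], "squeeze": 80}}

```text
time_s: 7.42
eef_pos: [509.8, 36.8, 176.9]
ee_rot: [0.006, -0.676, 0.737, -0.005]
force: [-4.3, 2.3, 5.3]
grip_width: 0.259
```

```bash
cat >> h.py <<'E'
def axis(c,box=(235,130,300,195)):
    x0,y0,x1,y1=box; m=cv2.inRange(cv2.cvtColor(c["color"],cv2.COLOR_BGR2HSV),(5,170,90),(18,255,255))[y0:y1,x0:x1]
    ys,xs=np.nonzero(m); P=np.c_[xs+x0,ys+y0].astype(np.float32); v=cv2.fitLine(P,cv2.DIST_L2,0,.01,.01).ravel(); return len(P),P.mean(0),np.degrees(np.arctan2(v[1],v[0]))%180,P.min(0),P.max(0)
E
python3 - <<'E'
from h import *
c=eyes.capture("scene"); print(axis(c)); s=sense(); print(s["eef_pos"],s["force"],s["grip_width"])
C=np.array([591.5,29.8,130]); pv=C-62*u+30*n
for aa in(60,75,90):
    q=np.radians(aa); d=np.cos(q)*u+np.sin(q)*n; a,b=proj(c,pv+28*d),proj(c,pv+91*d); print(aa,a,b,np.degrees(np.arctan2(*(b-a)[::-1]))%180)
E
```

```text
(36, array([263.47223, 168.91667], dtype=float32), np.float32(99.50294), array([261., 158.], dtype=float32), array([268., 174.], dtype=float32))
[509.84338916  36.78065854 176.95208065] [-2.97440423  3.65921794  5.69227032] 0.2583760656751911
60 [261.51137095 172.95165597] [261.76508438 157.50593884] 90.94106357762227
75 [263.64991816 172.56231486] [268.94602275 156.32134238] 108.06090340718609
90 [265.62162699 172.64972987] [275.45759775 156.79433208] 121.81359094587309
```

Emit:
{"fn": "move_arm", "kwargs": {"rows": [[[0,4,0.5,0,-1],[0,8,1.5,0,-1],[0,12,3,0,-1],[0,16,4.5,0,-1],[0,20,6.5,0,-1],[0,20,6.5,0,-1]]]}}

```text
time_s: 8.22
eef_pos: [493.6, 38.1, 171.4]
ee_rot: [0.01, -0.676, 0.737, -0.01]
force: [17.3, 2.5, -1.1]
grip_width: 0.261
```

```bash
python3 - <<'E'
from h import *
c=eyes.capture("scene"); print(axis(c)); s=sense(); print(s["eef_pos"],s["force"],s["grip_width"])
E
```

```text
(63, array([266.79364, 168.34921], dtype=float32), np.float32(109.55922), array([263., 158.], dtype=float32), array([273., 174.], dtype=float32))
[493.6757385   38.11192736 171.40567471] [16.28520177  1.39935042 -2.36158698] 0.2587695902878146
```

Emit:
{"fn": "move_arm", "kwargs": {"rows": [[[0,-3,0,0,0.3],[0,-3,0,0,0.3],[0,-3,-20,0,0.3],[0,-3,-50,0,0.3],[0,-3,-60,0,0.3]]]}}

```text
time_s: 8.9
eef_pos: [495.1, 37.7, 232.5]
ee_rot: [0.011, -0.676, 0.737, -0.01]
force: [0.3, -1.2, -0.5]
grip_width: 0.645
```

```bash
python3 - <<'E'
from h import *
c=eyes.capture("scene"); print(axis(c)); s=sense(); print(s["eef_pos"],s["force"],s["grip_width"])
a=cv2.resize(c["color"][110:210,225:305],None,fx=6,fy=6,interpolation=cv2.INTER_CUBIC); cv2.imwrite("pics/o3.png",a)
E
```

```text
(120, array([269.24167, 166.29167], dtype=float32), np.float32(126.44635), array([263., 158.], dtype=float32), array([277., 174.], dtype=float32))
[495.24683954  37.75877479 232.8962655 ] [-0.03718002 -1.52194587  0.87167787] 0.6458554705784096
```

The full sleeve now shows at 126° in the image, against 122° predicted for fully out, so the crank is latched. I'll regrip.

Emit:
{"fn": "move_arm", "kwargs": {"rows": [[[0,1.5,30,0,0.3],[0,1.5,61,0,0.3],[0,1.5,61,0,0.3],[0,1.5,61,0,-1],[0,1.5,61,0,-1],[0,1.5,61,0,-1],[0,1.5,61,0,-1],[0,1.5,61,0,-1]]], "squeeze": 50}}

```text
time_s: 9.95
eef_pos: [496.0, 38.0, 173.0]
ee_rot: [0.012, -0.676, 0.737, -0.011]
force: [-1.0, 1.9, 7.1]
grip_width: 0.262
```

```bash
cat >> h.py <<'E'
def rows(P0,th0,ths,bias=0):
    # P0: TCP pose (world) at wheel angle 0; prints tool-frame shifts from the present pose
    s=sense(); M=rot(s["ee_rot"]); r=62+bias
    for t in ths:
        t=np.radians(t); P=np.array(P0)+62*u+r*(-np.cos(t)*u+np.sin(t)*ly); print((M.T@(P-s["eef_pos"])).round(1).tolist(),end=", ")
    print(s["eef_pos"],s["force"],s["grip_width"])
E
python3 - <<'E'
from h import *
rows(sense()["eef_pos"],0,range(15,195,15),1)
E
```

```text
[-16.3, -1.0, -0.5], [-31.5, -6.5, -3.4], [-44.6, -15.3, -8.1], [-54.7, -26.8, -14.3], [-61.0, -40.1, -21.4], [-63.2, -54.5, -29.1], [-61.1, -68.9, -36.8], [-54.9, -82.3, -44.0], [-44.9, -93.8, -50.2], [-31.9, -102.7, -54.9], [-16.7, -108.3, -57.9], [-0.4, -110.2, -59.0], [496.01748322  37.97939921 172.98858155] [-0.99613962  1.85982891  7.06108802] 0.26212789185035223
```

Start with 90° as a test.

Emit:
{"fn": "move_arm", "kwargs": {"rows": [[[-16.3,-1,-0.5,0,-1],[-31.5,-6.5,-3.4,0,-1],[-44.6,-15.3,-8.1,0,-1],[-54.7,-26.8,-14.3,0,-1],[-61,-40.1,-21.4,0,-1],[-63.2,-54.5,-29.1,0,-1],[-63.2,-54.5,-29.1,0,-1]]]}}

```text
time_s: 10.82
eef_pos: [555.2, 96.2, 204.1]
ee_rot: [0.012, -0.676, 0.737, -0.011]
force: [1.7, 0.5, 0.4]
grip_width: 0.265
```

```bash
python3 - <<'E'
from h import *
c=eyes.capture("scene"); print(axis(c,(225,120,320,220)))
rows([496,38,173],0,list(range(105,285,15)),1)
C=np.array([591.5,29.8,130])
for q in (70,80,90):
    q=np.radians(q); print(proj(c,C+62*(-np.cos(q)*u+np.sin(q)*ly)+90*n))
E
```

```text
(66, array([257.27274, 177.95454], dtype=float32), np.float32(57.52701), array([232., 146.], dtype=float32), array([265., 185.], dtype=float32))
[2.1, -14.0, -7.6], [8.3, -27.5, -14.7], [18.3, -39.0, -20.9], [31.3, -47.9, -25.6], [46.5, -53.5, -28.6], [62.8, -55.4, -29.7], [79.1, -53.5, -28.7], [94.3, -48.0, -25.8], [107.4, -39.2, -21.1], [117.4, -27.7, -15.0], [123.8, -14.3, -7.8], [126.0, 0.1, -0.2], [555.17124962  96.18359409 204.12287993] [ 2.13250535 -0.27648679 -1.80337099] 0.26524267790299255
[267.95306742 174.91687725]
[265.5351372  175.04444407]
[262.73340848 174.74879666]
```

Emit:
{"fn": "move_arm", "kwargs": {"rows": [[[2.1,-14,-7.6,0,-1],[8.3,-27.5,-14.7,0,-1],[18.3,-39,-20.9,0,-1],[31.3,-47.9,-25.6,0,-1],[46.5,-53.5,-28.6,0,-1],[62.8,-55.4,-29.7,0,-1],[79.1,-53.5,-28.7,0,-1],[94.3,-48,-25.8,0,-1],[107.4,-39.2,-21.1,0,-1],[117.4,-27.7,-15,0,-1],[123.8,-14.3,-7.8,0,-1],[126,0.1,-0.2,0,-1]]]}}

```text
time_s: 12.38
eef_pos: [544.6, -28.1, 204.5]
ee_rot: [0.015, -0.676, 0.737, -0.012]
force: [8.8, 11.3, 0.7]
grip_width: 0.266
```

```bash
python3 - <<'E'
from h import *
c=eyes.capture("scene"); t=eyes.capture("top"); print(axis(c,(200,120,320,220)))
rows([496,38,173],0,list(range(285,375,15)),1)
a=cv2.resize(c["color"][80:200,170:290],None,fx=5,fy=5,interpolation=cv2.INTER_CUBIC); cv2.imwrite("pics/w270.png",a)
m=cv2.inRange(cv2.cvtColor(c["color"],cv2.COLOR_BGR2HSV),(0,140,50),(4,255,255))|cv2.inRange(cv2.cvtColor(c["color"],cv2.COLOR_BGR2HSV),(174,140,50),(180,255,255))
ys,xs=np.nonzero(m[80:200,170:260]); print(list(zip((xs+170).tolist(),(ys+80).tolist())))
np.save("scene1.npy",c,allow_pickle=True);np.save("top1.npy",t,allow_pickle=True)
E
```

```text
(50, array([239.06, 153.02], dtype=float32), np.float32(27.130735), array([203., 125.], dtype=float32), array([247., 159.], dtype=float32))
[-0.6, 12.8, 7.2], [-6.8, 26.2, 14.4], [-16.8, 37.7, 20.6], [-29.8, 46.6, 25.4], [-45.0, 52.2, 28.4], [-61.3, 54.1, 29.5], [542.71250148 -27.70766443 203.46737777] [-1.65559583  8.41978771 -3.54170315] 0.26635898960766197
[(221, 133), (210, 135), (216, 135), (209, 138)]
```

View pics/w270.png

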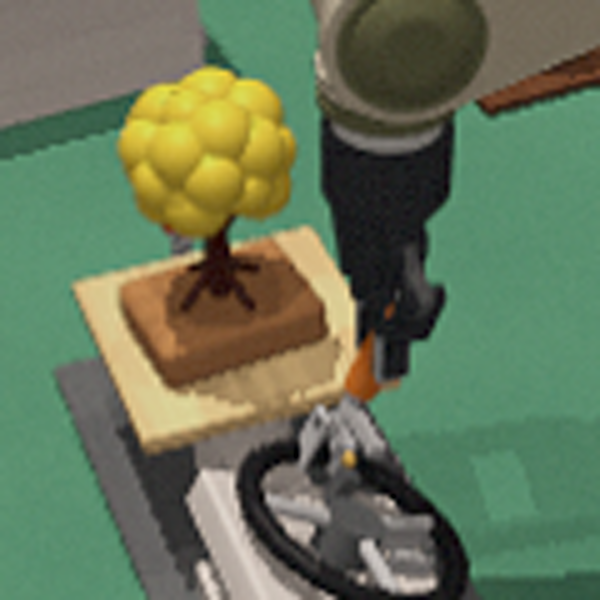

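Emit:
{"fn": "move_arm", "kwargs": {"rows": [[[-0.6,12.8,7.2,0,-1],[-6.8,26.2,14.4,0,-1],[-16.8,37.7,20.6,0,-1],[-29.8,46.6,25.4,0,-1],[-29.8,46.6,25.4,0,-1]]]}}

```text
time_s: 13.1
eef_pos: [500.3, 7.2, 177.2]
ee_rot: [0.015, -0.676, 0.737, -0.011]
force: [5.5, 6.2, -1.0]
grip_width: 0.264
```

```bash
python3 - <<'E'
from h import *
c=eyes.capture("scene"); t=eyes.capture("top")
rows([496,38,173],0,list(range(330,390,15)),1)
a=cv2.resize(c["color"][100:170,175:245],None,fx=8,fy=8,interpolation=cv2.INTER_CUBIC)
b=np.zeros((560,240,3),np.uint8); bb=cv2.resize(t["color"][165:205,370:410],None,fx=6,fy=6,interpolation=cv2.INTER_CUBIC); b[:240]=bb
cv2.imwrite("pics/w315.png",np.hstack([a,b]))
np.save("scene2.npy",c,allow_pickle=True);np.save("top2.npy",t,allow_pickle=True)
B=np.array([591.5,29.8,0])
for y in(-335,-322,-310,-305):
  for z in(140,150,160): print(y,z,(proj(c,B+L@[10,y,z])-[175,100])*8,"top",(proj(t,B+L@[10,y,z])-[370,165])*6+[560,0])
for z in (140,):
  for x,y in((-80,-300),(100,-300),(100,-120),(-80,-120)): print("plat",(proj(c,B+L@[x,y,z])-[175,100])*8)
E
```

```text
[1.1, 0.5, 0.5], [-14.1, 6.1, 3.6], [-30.4, 8.0, 4.7], [-46.7, 6.2, 3.8], [500.32665058   7.07356709 177.24907699] [4.7558007  6.03814918 0.01166196] 0.26520544152527215
-335 140 [241.92640461 187.01820891] top [672.65232323 129.67930459]
-335 150 [239.94121203 168.94841189] top [679.66205886 126.10545975]
-335 160 [237.93910256 150.70091476] top [686.79775244 122.46698593]
-322 140 [250.44892299 202.56253074] top [646.15575228 128.20798551]
-322 150 [248.49126015 184.45237221] top [652.93102754 124.62037625]
-322 160 [246.51675439 166.16262114] top [659.82815508 120.9678556 ]
-310 140 [258.41498217 217.09024838] top [621.68417837 126.85033535]
-310 150 [256.48363891 198.94353892] top [628.24255211 123.25006301]
-310 160 [254.53553126 180.61547401] top [634.91896846 119.58462071]
-305 140 [261.76264864 223.19491332] top [611.48415156 126.28479728]
-305 150 [259.8425353  205.03318238] top [617.95202034 122.67926097]
-305 160 [257.90569331 186.68935693] top [624.53633895 119.00844759]
plat [453.72951122 183.68050773]
plat [ 70.02996933 277.00215207]
plat [186.76459731 529.5231083 ]
plat [602.46678185 417.85929777]
```

View pics/w315.png

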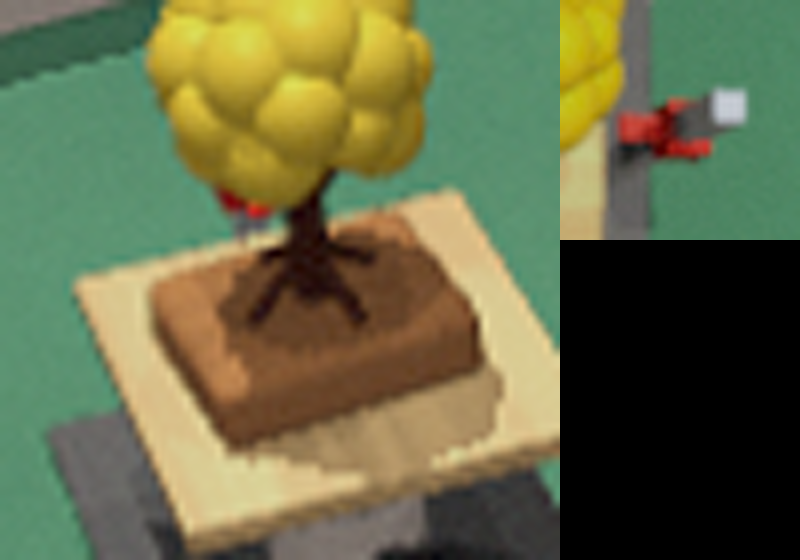

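In w315 the clip's red underside shows at crop (235–270, 217). The platform's far edge there is near row 238. The wheel is actually at 330°, and I estimate about 10 mm more rise. I'll wind a further 45° and look again.

Emit:
{"fn": "move_arm", "kwargs": {"rows": [[[-14.1,6.1,3.6,0,-1],[-30.4,8,4.7,0,-1],[-46.7,6.2,3.8,0,-1],[-46.7,6.2,3.8,0,-1]]]}}

```text
time_s: 13.7
eef_pos: [499.1, 54.7, 174.0]
ee_rot: [0.016, -0.676, 0.737, -0.012]
force: [5.9, 1.7, -0.9]
grip_width: 0.264
```

```bash
python3 - <<'E'
from h import *
c=eyes.capture("scene"); t=eyes.capture("top")
rows([496,38,173],0,list(range(390,480,15)),1)
a=cv2.resize(c["color"][110:150,190:240],None,fx=16,fy=14,interpolation=cv2.INTER_CUBIC)
cv2.imwrite("pics/w375.png",a)
np.save("scene3.npy",c,allow_pickle=True);np.save("top3.npy",t,allow_pickle=True)
print(orange(t,(240,140,330,230)))
E
```

```text
[-14.9, -4.9, -2.4], [-28.0, -13.8, -7.0], [-38.1, -25.3, -13.0], [-44.5, -38.7, -20.0], [-46.7, -53.2, -27.5], [-44.6, -67.6, -35.1], [498.9916503   54.43628171 173.99877592] [ 5.84241154  2.61659184 -1.95312368] 0.26690143211614226Traceback (most recent call last):
  File "<stdin>", line 7, in <module>
  File "h.py", line 25, in orange
    nn,l,st,ce=cv2.connectedComponentsWithStats(m); i=1+np.argmax(st[1:,4]); return ce[i],st[i]
                                                        ~~~~~~~~~^^^^^^^^^^
    return _wrapfunc(a, 'argmax', axis=axis, out=out, **kwds)
    return bound(*args, **kwds)
ValueError: attempt to get argmax of an empty sequence
```

View pics/w375.png

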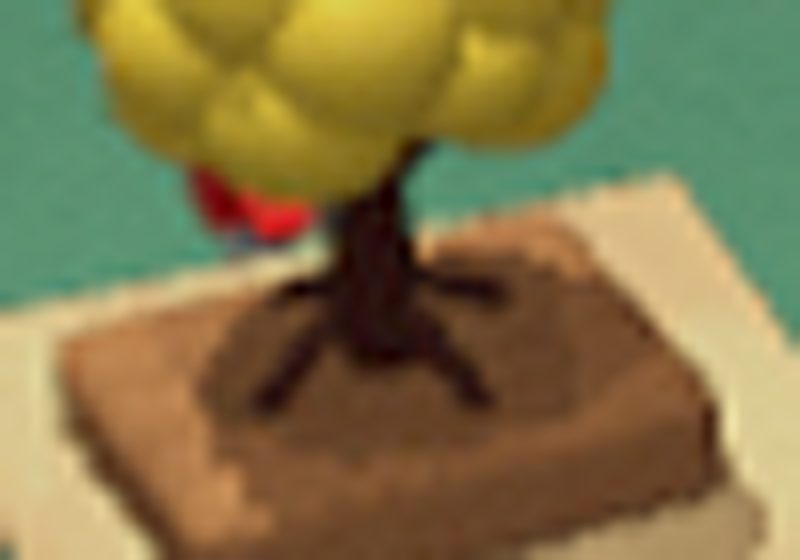

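In w375 the bright pointer ends at crop (283,226) and the platform's far edge is at row 252 in that column. Allowing for a gap of about 5 mm between pointer and platform, about 4.3 mm (39°) remains.

Emit:
{"fn": "move_arm", "kwargs": {"rows": [[[-14.9,-4.9,-2.4,0,-1],[-28,-13.8,-7,0,-1],[-34.3,-20.5,-10.5,0,-1],[-34.3,-20.5,-10.5,0,-1],[-34.3,-20.5,-10.5,0,-1]]]}}

```text
time_s: 14.42
eef_pos: [521.8, 86.6, 185.4]
ee_rot: [0.017, -0.676, 0.737, -0.012]
force: [2.3, -0.7, -3.6]
grip_width: 0.261
```

```bash
python3 - <<'E'
from h import *
c=eyes.capture("scene"); t=eyes.capture("top")
rows([496,38,173],0,[405,414,420,430],1)
P=sense()["eef_pos"]-(np.array([496,38,173])+62*u); print("theta",np.degrees(np.arctan2(P@ly,-P@u))+360, np.linalg.norm(P))
np.save("scene4.npy",c,allow_pickle=True);np.save("top4.npy",t,allow_pickle=True)
a=cv2.resize(c["color"][108:138,194:224],None,fx=16,fy=16,interpolation=cv2.INTER_CUBIC)
b=cv2.resize(t["color"][170:200,370:390],None,fx=16,fy=16,interpolation=cv2.INTER_CUBIC)
cv2.imwrite("pics/w414.png",np.hstack([a,b]))
B=np.array([591.5,29.8,0])
for z in(146,150,154):
  for y in(-300,-305): print(y,z,"scene crop",[((proj(c,B+L@[x,y,z])-[194,108])*16).round().tolist() for x in(100,10,-80)],"top crop",(proj(t,B+L@[10,y,z])-[370,170])*16+[480,0])
E
```

```text
[6.1, 6.6, 3.4], [-0.4, 0.0, -0.0], [-4.0, -4.9, -2.6], [-8.7, -13.7, -7.1], [521.8244939   86.60485878 185.46884613] [ 3.17399533 -1.15005048 -3.95162307] 0.2728227300815506
theta 413.80667425324464 62.712048695367066
-300 146 scene crop [[-167.0, 404.0], [224.0, 309.0], [602.0, 218.0]] top crop [600.25304819 249.49499831]
-305 146 scene crop [[-173.0, 391.0], [217.0, 297.0], [595.0, 206.0]] top crop [627.6028577 251.0112302]
-300 150 scene crop [[-170.0, 389.0], [222.0, 294.0], [602.0, 203.0]] top crop [607.09178967 245.62282334]
-305 150 scene crop [[-176.0, 377.0], [216.0, 282.0], [594.0, 191.0]] top crop [634.53872091 247.14469592]
-300 154 scene crop [[-172.0, 375.0], [221.0, 280.0], [601.0, 189.0]] top crop [613.97953228 241.72275311]
-305 154 scene crop [[-178.0, 362.0], [214.0, 267.0], [593.0, 177.0]] top crop [641.52426612 243.25031193]
```

View pics/w414.png

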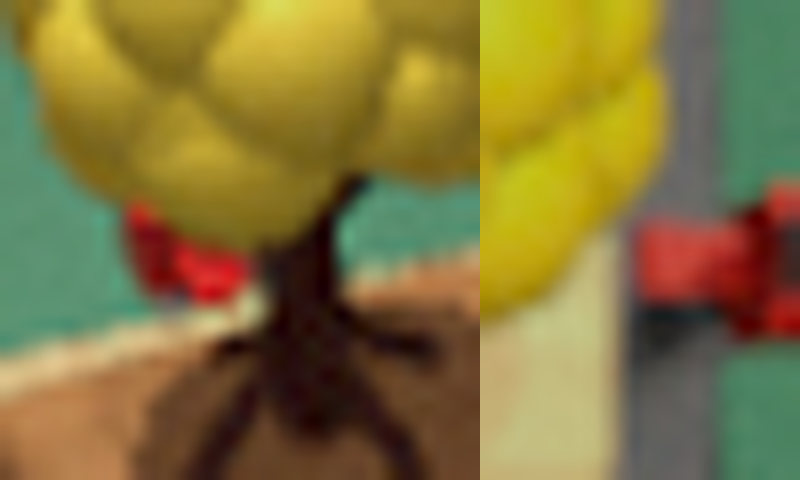

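In w414 the pointer's tip (lower edge at about (215,302)) sits just above the platform's far edge (row about 305). The top view shows a gap of about 3 mm between pointer and platform. That looks level to about 1 mm, so I'll check with sub-pixel profiles.

```bash
python3 - <<'E'
from h import *
for k in (3,4):
    c=np.load(f"scene{k}.npy",allow_pickle=True).item(); t=np.load(f"top{k}.npy",allow_pickle=True).item()
    I=c["color"].astype(int)
    print(k,"scene cols 205..210 rows120-132 (B,G,R)")
    for v in range(119,132): print(v,[tuple(I[v,x].tolist()) for x in range(204,211)])
T=t["color"].astype(int)
for v in range(184,192): print(v,[tuple(T[v,x].tolist()) for x in range(376,384)])
# edge samples left of the clip: wood/green boundary
for x in range(180,203): 
    col=I[110:150,x]; d=(col[:,2]-col[:,1]); w=np.nonzero(d>10)[0]; 
    if len(w): j=w[0]; print(x,110+j, d[j-2:j+2].tolist(), end=" | ")
E
```

```text
3 scene cols 205..210 rows120-132 (B,G,R)
119 [(42, 144, 171), (41, 148, 173), (43, 148, 174), (47, 153, 178), (43, 148, 174), (36, 130, 153), (31, 114, 139)]
120 [(34, 126, 150), (41, 134, 157), (36, 134, 157), (40, 136, 161), (43, 135, 159), (35, 127, 150), (38, 121, 144)]
121 [(33, 113, 132), (35, 118, 139), (34, 120, 141), (38, 124, 146), (30, 120, 144), (30, 119, 141), (35, 117, 141)]
122 [(28, 94, 120), (30, 108, 126), (28, 110, 129), (30, 111, 130), (37, 115, 135), (29, 110, 130), (27, 110, 132)]
123 [(16, 57, 113), (34, 88, 150), (26, 97, 129), (21, 101, 116), (29, 106, 119), (28, 105, 122), (31, 99, 118)]
124 [(5, 9, 110), (32, 42, 180), (36, 67, 179), (30, 80, 172), (33, 85, 174), (35, 87, 133), (35, 75, 90)]
125 [(17, 16, 116), (23, 28, 149), (38, 44, 214), (42, 43, 218), (39, 38, 214), (57, 67, 155), (43, 56, 70)]
126 [(66, 71, 115), (60, 62, 102), (36, 39, 187), (23, 27, 181), (41, 52, 158), (82, 106, 131), (53, 69, 73)]
127 [(99, 107, 98), (87, 86, 81), (73, 73, 100), (65, 69, 96), (96, 126, 126), (122, 166, 156), (67, 99, 99)]
128 [(97, 120, 122), (101, 134, 144), (125
[... 2660 characters left out ...]
30, 29, 32), (40, 38, 40), (44, 46, 45)]
190 [(133, 196, 195), (123, 181, 186), (95, 132, 146), (61, 64, 67), (36, 39, 41), (33, 35, 38), (39, 37, 41), (51, 52, 53)]
191 [(130, 193, 195), (123, 180, 188), (92, 129, 145), (64, 67, 70), (43, 47, 47), (39, 40, 39), (54, 56, 58), (70, 73, 74)]
184 133 [-57, -18, 15, 19] | 185 133 [-56, 2, 27, 28] | 186 132 [-58, -45, 12, 29] | 187 133 [-35, 8, 23, 23] | 188 133 [-17, 10, 22, 19] | 189 132 [-62, -4, 19, 21] | 190 132 [-47, 4, 20, 17] | 191 132 [-34, 8, 19, 16] | 192 131 [-61, -25, 11, 21] | 193 131 [-59, -5, 20, 23] | 194 131 [-57, 4, 25, 30] | 195 110 [] | 196 110 [] | 197 110 [] | 198 110 [] | 199 110 [] | 200 110 [] | 201 110 [] | 202 110 [] |
```

The sub-pixel check gives a gap of 3.2 mm and a height error of about 0.2 mm, so the platform is level. Release and retreat.

Emit:
{"fn": "move_arm", "kwargs": {"rows": [[[0,0,0,0,0.2],[0,0,0,0,0.3],[0,0,0,0,0.3],[0,0,-30,0,0.3],[0,0,-70,0,0.3],[0,0,-110,0,0.3],[0,50,-120,0,0.3],[0,100,-120,0,0.3],[0,150,-120,0,0.3],[0,150,-120,0,0.3],[0,150,-120,0,0.3]]]}}

```text
time_s: 15.9
eef_pos: [368.1, 99.1, 299.7]
ee_rot: [0.017, -0.676, 0.737, -0.013]
force: [0.2, -0.1, -0.2]
grip_width: 0.65
```

```bash
python3 - <<'E'
from h import *
c=eyes.capture("scene"); t=eyes.capture("top"); s=sense(); print(s["eef_pos"],s["force"],s["time_s"])
I=c["color"].astype(int); T=t["color"].astype(int)
for v in range(124,130): print(v,[tuple(I[v,x].tolist()) for x in range(206,209)])
print([tuple(T[186,x].tolist()) for x in range(376,382)])
print(axis(c,(240,120,310,200)))
C=np.array([591.5,29.8,130]);q=np.radians(414);pv=C+62*(-np.cos(q)*u+np.sin(q)*ly)+30*n
a,b=proj(c,pv+28*n),proj(c,pv+91*n);print(a,b,np.degrees(np.arctan2(*(b-a)[::-1]))%180); print("top",proj(t,pv+60*n),orange(t,(230,140,330,230)))
np.save("scene5.npy",c,allow_pickle=True)
E
```

```text
[368.34266563  99.01322703 299.29781238] [-0.62931563 -0.28451589 -0.30292542] 16.0
124 [(33, 34, 191), (26, 29, 186), (35, 35, 186)]
125 [(40, 45, 211), (46, 46, 216), (38, 41, 211)]
126 [(39, 40, 182), (29, 30, 179), (51, 75, 173)]
127 [(99, 146, 168), (104, 153, 177), (101, 147, 182)]
128 [(128, 186, 209), (130, 188, 207), (94, 145, 171)]
129 [(77, 125, 170), (42, 71, 109), (12, 18, 41)]
[(106, 174, 186), (121, 175, 189), (107, 137, 155), (80, 86, 132), (47, 59, 177), (55, 68, 197)]
(149, array([270.24832, 174.5906 ], dtype=float32), np.float32(124.02855), array([263., 165.], dtype=float32), array([278., 184.], dtype=float32))
[265.70715166 182.042729  ] [275.97482554 165.74438911] 122.21022244969845
top [255.76047419 206.59307126] (array([256.07692308, 205.96703297]), array([252, 199,   9,  15,  91], dtype=int32))
```

```bash
python3 -c "
from h import *
print(ctrl.finish_job())"
```

```text
the job is handed in; nothing more can be done
None
```

The job is handed in at 16 s of the 67 s. The crank is latched out and the platform is wound level with the clip, by my last camera checks; the hand-in gave no verdict.

- **Crank:** The first pull slipped and left the handle short of the latch at about 74°. I regripped harder and it snapped out. After release the sleeve stood at 124° in the scene picture, against 122° expected for fully out, and its position in the top view matched to under 1 px.
- **Winding:** I wound the wheel clockwise to about 414°, which is about 46 mm of rise, watching the clip appear under the tree's canopy.
- **Level:** Sub-pixel comparison puts the platform's top within about 0.2 mm of the clip point, with perhaps ±1.5 mm uncertainty. The pixels did not change after I let go.
- **Tree, clip and other goods:** The tree stood upright and the clip had not moved in the pictures. The path stayed clear of the mug, flask and golden tree, but I did not measure their positions again at the end.
- **Disagreement:** The scene camera showed objects up to about 1.5 px (about 4 mm) off the predicted positions, so I judged the level by comparing platform and clip in the same picture, not from absolute heights.
- **Robot:** The arm was clear of everything, with wrist force near 0 N.

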